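Load the drying cabinet and set its vent to half

TASK

Load the three freshly painted blossoms, on their tray, into the drying cabinet: carry the tray level to the cabinet, set it down square on the loading rails in front of the mouth and let go of it, then slide it fully home so that its front panel closes against the cabinet. Set the vent half open: pull the red vent knob out to its middle click and leave it resting there. Do not touch the blossoms or let them tip or fall off the tray, and leave the other things on the bench where they are.

Things in the scene. Friction and masses are not known exactly. Their poses are not given: they have to be found in the camera images.
- cabinet: White bench-top drying cabinet, fixed; 240 mm deep (x), 300 wide (y), 176 high. Origin: centre of its underside; x from front to back, z up. The front face (x = -120) faces roughly the robot's right. Control column at y < -41 with a dial standing out 15 mm, its top 121 mm up; on the column's roof the vent opening, copper gate and rod guide, up to z = 229. The roof over the mouth is bare.
- cabinet_mouth (a point): Middle of the lower edge of the mouth in the cabinet's front face: x = -120, y = +44, z = 85 mm in the cabinet's frame, axes as the cabinet's. The mouth is 170 mm wide and 74 high (z = 85 to 159); its floor runs on level into the chamber, 230 mm deep.
- cabinet_home (a point): Where the tray's origin lies when the tray is fully home: x = -30, y = +44, z = 85 mm in the cabinet's frame; axes as the cabinet's. The tray slides in along +x, its own x along the cabinet's.
- rail_set_down (a point): A good place for the tray's origin on the loading rails, 185 mm short of home: the tray's leading edge is then 5 mm before the mouth. The two steel rails stand 170 mm out of the face, tops level with the chamber floor (z = 85 mm); their upright edges, 170 mm apart and 9 mm above the rail tops, leave the tray 5 mm of play each side. Axes as the cabinet's.
- tray: Aluminium tray, loose, 0.35 to 0.55 kg: pan 180 mm (x) by 160 (y), floor 3 thick, rim 10 high. Origin: centre of the pan's underside, z up; +x is the end that goes in first. At -x a white front panel, 184 wide, x = -94 to -90, z = 13 to 82 mm, which stops against the cabinet's face at home. Centre of mass 20 to 32 mm from the origin towards the panel.
- tray_bar (a point): Point on the tray's wooden carrying bar above the tray's centre of mass: x = -25, y = 0, z = 58 mm in the tray's frame. The bar runs along the tray's x over its whole length, 12 mm thick (y), z = 50 to 66 mm above the underside. The blossoms' tops are at 18 mm. It passes under the top edge of the mouth, but a gripper on it does not.
- tray_handle (a point): Middle of the tray's steel bow handle: a round bar 12 mm thick, 90 mm long along the tray's y, 45 mm before the panel (x = -139), 68 mm above the tray's underside. It can be pinched from above with a finger on each side along x. With the tray home it lies 23 mm below the cabinet's roof and 49 mm before its face.
- damper_knob (a point): Middle of the red vent knob (moves with it): 28 mm in diameter, 30 long, axis level along the cabinet's x, a 33 mm flange 4 thick at its free end. It hangs free before the front face, 196 mm above the bench, at y = -95 in the cabinet's frame; pushed in, 39 mm out of the face. It pulls out along the cabinet's -x; pinch it from above across y.
- damper (a joint): How far the vent rod is pulled out (m): 0 pushed in (shut, as it starts), 0.025 middle click (half open), 0.050 fully out (open). A spring plunger holds it at each click and draws it into the nearest: about 7 N to leave a click, and it runs into the middle one by itself from about 0.015 to 0.035.
- blossom_a: Freshly painted white plywood blossom with six round petals, 61 mm across and 15 mm thick, about 30 g, lying loose on the tray's floor beside the carrying bar. Origin: centre of its underside; z up out of its painted face.
- blossom_b: Freshly painted orange plywood blossom with six round petals, 61 mm across and 15 mm thick, about 30 g, lying loose on the tray's floor beside the carrying bar. Origin: centre of its underside; z up out of its painted face.
- blossom_c: Freshly painted teal plywood blossom with six round petals, 61 mm across and 15 mm thick, about 30 g, lying loose on the tray's floor beside the carrying bar. Origin: centre of its underside; z up out of its painted face.
- edging_roll: Bystander: roll of teal edging band, ring 100 mm across, 26 high, lying flat. Origin: centre of its underside.
- black_foot: Bystander: black round foot, 80 mm across, 26 high. Origin: centre of its underside.
- led_driver: Bystander: white lamp power supply with green terminals at its ends, 112 x 45 x 26 mm, long along its x. Origin: centre of its underside.
- driver_tool: Bystander: screwdriver with a red handle, 200 mm long, lying along its x. Origin: under its middle.

How it is judged:
By the outcome, as a careful person would: the job done as asked, in the order asked, and still so for the second after the job is handed in, with the robot touching nothing.
It also fails if it takes over 67 s, if anything falls off the work surface, if the arm or the gripper's body presses on something with over 40 N, if the wrist force passes 120 N, or if a joint passes its speed limit or range.

ROBOT

A 6-joint arm with a two-finger parallel gripper is mounted at the origin on the work surface. World frame = base frame: x ahead of the robot, y to its left, z up, the work surface at z = 0. Lengths are in m, angles in rad, forces in N, time in s.
With the tool pointing down it reaches from about 0.25 to 0.725 m from the base axis. Payload 9.7 kg.
Tool frame: the origin (TCP) lies on the centre line of the jaws, within the pads' length; the fingertips stand 14 mm ahead of it and the grasp point (between the pads) lies 5 mm behind it; z points along the fingers, y is the line along which they close (so a half turn about z gives the same grasp; the last joint's range is limited). The gripper opens to 85 mm and grips with 20 to 120 N. Pads are 22 mm wide; open, the fingers measure 114 mm over their backs; the gripper's body (76 mm by 85 mm) begins 54 mm behind the grasp point. The pads swing forward as they close: fully open they stand 13 mm farther back than shut.
Start: joints at [-1.278, 0.087, 0.176, 1.66, 0, 1.571], TCP at [0.159, -0.527, 0.245] pointing down, gripper open.
Joint ranges: [-3.13, 3.13], [-0.85, 1.81], [-1.15, 1.24], [-2.2, 2.28], [-1.44, 1.52], [-3.14, 3.14]. Speed limits (rad/s): [2.22, 2.22, 2.57, 3.14, 3.14, 3.14].

INTERFACE

Orientations are given as [roll, pitch, yaw] about the fixed x, y, z axes, in that order (R = Rz(yaw) Ry(pitch) Rx(roll)).
In Python, from rig import status, read_camera, camera_model, sign_off gives the robot as it stands.
- The arm moves only by the tool drive_tool, never from a script. Its arguments are lists of equal length, an entry for each row: "offset": the shift along the tool's x, y, z in mm, a list of three; "dr": the turn, a rotation vector about the tool's x, y, z in degrees, a list of three; "gripper": the opening, from -1 (shut) to 1 (fully open). In form: {"offset": [[tx, ty, tz], ...], "dr": [[ax, ay, az], ...], "gripper": [gripper, ...]}. A call has 1 to 20 rows; each row is the pose to reach, as a shift and turn from the pose commanded when the call began, along the tool's axes at that moment; what a row does not reach only later rows make up. A row lasts 1/10 s, in which the tool goes at most 50 mm and 8.59 degrees, less where a joint would pass 70% of its speed; a pose out of reach is approached as far as the arm can. A call with a gripper value outside its range is refused whole. The fingers move at their own pace and stop on an object; "grip_force" is the grip in N (left out, the last holds). Time passes only in rows, so rows that repeat a pose let the fingers close. It gives the time, the measured TCP pose, the force, the opening and the grip force at its end, in the units of the state.
- status.get_state(): the state, without advancing time (a new reading comes with each control period).
- read_camera(name): name is "scene" or "top" or "wrist"; returns the picture (400x640x3 uint8, red, green, blue); there is no depth.
- camera_model(name): a dict with "fx", "fy", "cx", "cy" (pixels), "pose" (4x4, takes a point from camera to world coordinates); the wrist camera has in their place "tool_from_camera" (4x4, takes a point from camera to tool coordinates, whose origin is the TCP and whose axes are the flange's). Camera axes: x right, y down, z forward; pixel columns grow to the right and rows downward; lengths in m; the calibration is good to about 2 mm. A picture is of the moment at which its call begins: read the wrist's pose just before it. camera_model takes no time and is no camera call.
- sign_off(): hands the job in; it is judged then, once.
The state is a dict: "clock": time; "q": joint angles; "qd": joint speeds; "joint_efforts": joint torques, N m; "ee_pos": TCP position; "tcp_rot": TCP orientation; "force": force on the tool from outside, world axes, zero at the start; "ft_torque": the same for the moment, N m; "opening": finger opening in m; "gripper_force": force on a finger pad.
Only numpy, scipy, OpenCV 4.12 (cv2) and the standard library are available. Lean on these libraries where they do the work, as an engineer would, in place of code of your own. Each camera call takes 0.05 s, during which the arm holds its last target. There are 200 camera calls.

## Working session

There is one attempt and no reset: what is moved stays moved. The work goes in short steps, Python scripts to look and compute and a tool call to move; the robot and the scene stay as the last step left them, time stands still between calls to the robot, and variables do not carry over. Pictures are saved under pics/ and viewed, at most 10 in all, crops included, and the job is handed in when it is done.

Besides the shell and the picture viewer there is one more tool, called after "Request:" as a command line: name --argument value ..., lists and objects as JSON in quotes. drive_tool: Moves the arm, as the interface text tells. Its arguments: {"type":"object","properties":{"offset":{"type":"array","items":{"type":"array","items":{"type":"number"}}},"dr":{"type":"array","items":{"type":"array","items":{"type":"number"}}},"gripper":{"type":"array","items":{"type":"number"}},"grip_force":{"type":"number"}},"required":["offset","dr","gripper"]}

```bash
mkdir -p pics; ls
python3 - <<'E'
from rig import status, read_camera, camera_model
import cv2,numpy as np
print(status.get_state())
for n in("scene","top"):
    cv2.imwrite(f"pics/{n}0.png",read_camera(n)[:,:,::-1]); m=camera_model(n); print(n,m["fx"],m["fy"],m["cx"],m["cy"],np.round(m["pose"],3).tolist())
m=camera_model("wrist");print({k:np.round(v,4).tolist() for k,v in m.items()})
E
```

```text
pics
{'clock': 0.0, 'q': array([-1.27796504e+00,  8.74640441e-02,  1.75138681e-01,  1.65980542e+00,
       -2.78836506e-05,  1.57078326e+00]), 'qd': array([ 0.00100488, -0.00035298, -0.00052434, -0.00155109,  0.00052024,
        0.00092191]), 'joint_efforts': array([ 1.38345025e-03, -5.20385349e+01,  4.64805722e+01,  1.62471912e-02,
       -5.96137693e-05, -9.22083871e-06]), 'ee_pos': array([ 0.15869711, -0.52638682,  0.24458321]), 'tcp_rot': array([-3.14025819e+00,  2.78661860e-05,  2.92844394e-01]), 'force': array([-0.03014789, -0.06949136,  0.19183278]), 'ft_torque': array([-0.05412696, -0.0477527 , -0.01645664]), 'gripper_force': 0.0, 'opening': 0.0854523995977794}
scene 402.9916283478052 402.9916283478052 316.1606399411156 195.6805614227868 [[-0.436, 0.645, -0.627, 1.289], [0.9, 0.324, -0.293, 0.252], [0.014, -0.692, -0.722, 1.0], [0.0, 0.0, 0.0, 1.0]]
top 426.8606745170897 426.8606745170897 319.94119919656674 203.241400619935 [[0.088, -0.973, 0.213, 0.356], [-0.996, -0.086, 0.019, -0.086], [-0.001, -0.214, -0.977, 1.094], [0.0, 0.0, 0.0, 1.0]]
{'fx': 342.1688, 'fy': 342.1688, 'cx': 318.3389, 'cy': 204.3108, 'tool_from_camera': [[0.0005, -0.9604, -0.2786, 0.0706], [1.0, 0.0004, 0.0003, 0.0], [-0.0002, -0.2786, 0.9604, -0.1271], [0.0, 0.0, 0.0, 1.0]]}
```

View pics/scene0.png

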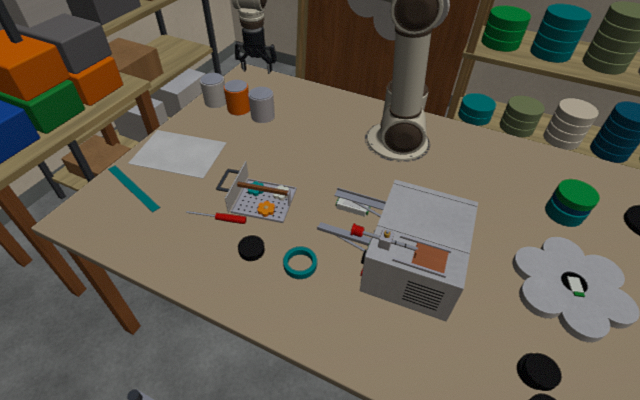

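View pics/top0.png

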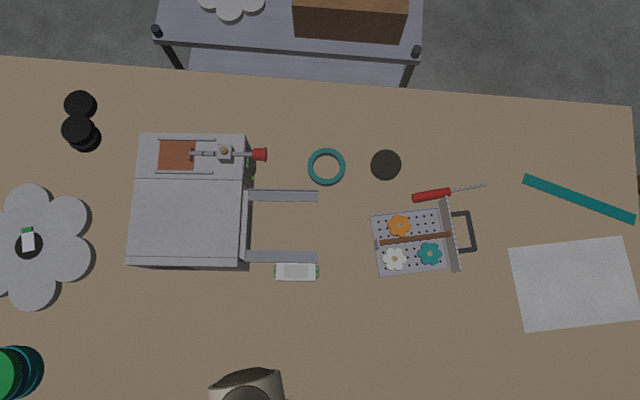

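Scene: cabinet (front face toward the robot's right), rails reach to about (318,196)/(316,256) in the top view. The tray is at (410,240) in top, with its bar from (380,243) to (448,235), panel at about (452,235) and handle at (472,232). The knob is at (259,154). The arm is clear of everything.

```bash
cat > h.py <<'E'
import numpy as np, cv2
from rig import status, read_camera, camera_model
from scipy.spatial.transform import Rotation as R
def pose():
    s=status.get_state(); T=np.eye(4); T[:3,:3]=R.from_euler('xyz',s["tcp_rot"]).as_matrix(); T[:3,3]=s["ee_pos"]; return T
def cam(n,T=None):
    m=camera_model(n); P=np.array(m["pose"]) if n!="wrist" else T@np.array(m["tool_from_camera"]); return m,P
def rays(n,px,T=None):
    m,P=cam(n,T); px=np.atleast_2d(px).astype(float)
    d=np.c_[(px[:,0]-m["cx"])/m["fx"],(px[:,1]-m["cy"])/m["fy"],np.ones(len(px))]@P[:3,:3].T
    return P[:3,3],d
def onz(n,px,z,T=None):
    o,d=rays(n,px,T); return o+d*((z-o[2])/d[:,2])[:,None]
def tri(o1,d1,o2,d2):
    d1=d1/np.linalg.norm(d1);d2=d2/np.linalg.norm(d2)
    t=np.linalg.lstsq(np.c_[d1,-d2],o2-o1,rcond=None)[0]; a,b=o1+t[0]*d1,o2+t[1]*d2
    return (a+b)/2,np.linalg.norm(a-b)
def proj(n,X,T=None):
    m,P=cam(n,T); c=(np.atleast_2d(X)-P[:3,3])@P[:3,:3]; return np.c_[c[:,0]/c[:,2]*m["fx"]+m["cx"],c[:,1]/c[:,2]*m["fy"]+m["cy"]]
def totool(X,T): return (np.atleast_2d(X)-T[:3,3])@T[:3,:3]*1000
E
python3 - <<'E'
from h import *
np.set_printoptions(precision=4,suppress=True)
print("bar",onz("top",[[380,243],[448,235]],.066))
print("handle",onz("top",[[472,212],[474,250]],.074))
print("roof front",onz("top",[[245,135],[240,265]],.176))
print("rails",onz("top",[[318,196],[316,256]],.094), "knob",onz("top",[[259,154]],.205))
# knob triangulated by red mask
r=[]
for n,(x0,x1,y0,y1) in dict(scene=(345,368,220,242),top=(245,275,142,168)).items():
    im=cv2.cvtColor(cv2.imread(f"pics/{n}0.png"),cv2.COLOR_BGR2HSV); m=cv2.inRange(im,(0,130,60),(10,255,255))|cv2.inRange(im,(172,130,60),(180,255,255))
    yy,xx=np.nonzero(m[y0:y1,x0:x1]); c=(xx.mean()+x0,yy.mean()+y0);print(n,c,len(xx)); r+=list(rays(n,[c]))
print(tri(r[0],r[1][0],r[2],r[3][0]))
T=pose();print(T)
E
```

```text
bar [[ 0.4951 -0.2183  0.066 ]
 [ 0.5291 -0.3814  0.066 ]]
handle [[ 0.5895 -0.4359  0.074 ]
 [ 0.4971 -0.4418  0.074 ]]
roof front [[0.6999 0.1171 0.176 ]
 [0.4068 0.0907 0.176 ]]
rails [[ 0.5915 -0.0594  0.094 ]
 [ 0.4477 -0.0676  0.094 ]] knob [[0.648  0.0746 0.205 ]]
scene (np.float64(356.8512396694215), np.float64(229.7520661157025)) 121
top (np.float64(258.8424657534247), np.float64(153.6917808219178)) 146
(array([0.6521, 0.0741, 0.197 ]), np.float64(0.0050491015700773875))
[[ 0.9574  0.2887 -0.0003  0.1587]
 [ 0.2887 -0.9574  0.0011 -0.5264]
 [-0.     -0.0012 -1.      0.2447]
 [ 0.      0.      0.      1.    ]]
```

Request:
drive_tool --offset '[[394,-55,0],[394,-55,0],[394,-55,0],[394,-55,0],[394,-55,0],[394,-55,0],[394,-55,0],[394,-55,0],[394,-55,0],[394,-55,0],[394,-55,0],[394,-55,0],[394,-55,0],[394,-55,0]]' --dr '[[0,0,-81],[0,0,-81],[0,0,-81],[0,0,-81],[0,0,-81],[0,0,-81],[0,0,-81],[0,0,-81],[0,0,-81],[0,0,-81],[0,0,-81],[0,0,-81],[0,0,-81],[0,0,-81]]' --gripper '[1,1,1,1,1,1,1,1,1,1,1,1,1,1]'

```text
clock: 1.5
ee_pos: [0.5198, -0.3605, 0.2454]
tcp_rot: [3.142, 0.0, 1.705]
force: [-0.9, -0.2, 0.3]
opening: 0.0852
gripper_force: 0.0
```

Run:
```python
from h import *
T=pose();cv2.imwrite("pics/w1.png",read_camera("wrist")[:,:,::-1]);np.save("w1.npy",T);print(T)
```

```text
[[-1.33676395e-01  9.91025034e-01  5.96239581e-05  5.19791018e-01]
 [ 9.91025034e-01  1.33676397e-01 -4.33469192e-05 -3.60463529e-01]
 [-5.09281980e-05  5.32943753e-05 -9.99999997e-01  2.45373379e-01]
 [ 0.00000000e+00  0.00000000e+00  0.00000000e+00  1.00000000e+00]]
```

Request:
drive_tool --offset '[[40,0,0],[80,0,0],[120,0,0],[120,0,0],[120,0,0]]' --dr '[[0,0,0],[0,0,0],[0,0,0],[0,0,0],[0,0,0]]' --gripper '[1,1,1,1,1]'

```text
clock: 2.05
ee_pos: [0.5039, -0.2408, 0.2459]
tcp_rot: [3.141, 0.001, 1.707]
force: [0.8, 0.1, 0.2]
opening: 0.0853
gripper_force: 0.0
```

Run:
```python
from h import *
T=pose();cv2.imwrite("pics/w2.png",read_camera("wrist")[:,:,::-1]);np.save("w2.npy",T);print(T)
a=cv2.imread("pics/w1.png");b=cv2.imread("pics/w2.png");cv2.imwrite("pics/w12.png",cv2.resize(np.vstack([a,b])[:,:],(480,600)))
```

```text
[[-1.36174618e-01  9.90684276e-01  1.06707521e-03  5.03879900e-01]
 [ 9.90684514e-01  1.36175381e-01 -6.78129611e-04 -2.40827782e-01]
 [-8.17121716e-04  9.64790847e-04 -9.99999201e-01  2.45908781e-01]
 [ 0.00000000e+00  0.00000000e+00  0.00000000e+00  1.00000000e+00]]
```

View pics/w12.png

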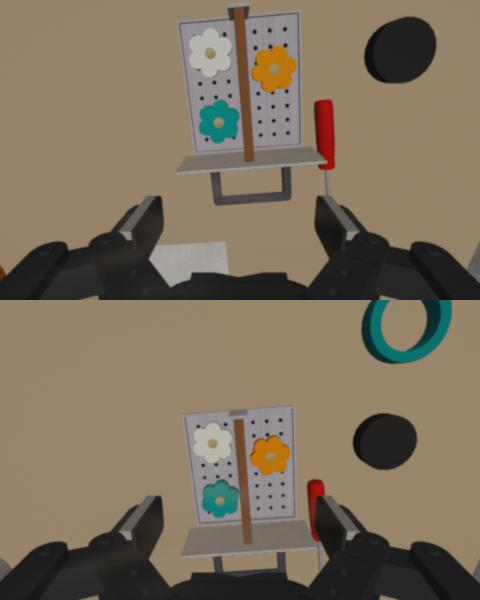

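Both wrist views (scaled 0.75): the tray's +x points up in the image; the bar runs from (238,8) to (249,161) in w1 and from (238,120) to (248,243) in w2. The panel is below it and the handle at about (252,188) in w1. Blossoms lie clear on both sides, and the screwdriver handle is near the panel's right corner.

Run:
```python
from h import *
np.set_printoptions(precision=4,suppress=True)
res={}
for n in("w1","w2"):
    T=np.load(n+".npy");im=cv2.imread(f"pics/{n}.png");h=cv2.cvtColor(im,cv2.COLOR_BGR2HSV)
    m=cv2.inRange(h,(4,110,60),(14,220,165)); m[:, :290]=0; m[:,345:]=0; m=cv2.morphologyEx(m,cv2.MORPH_OPEN,np.ones((5,5)))
    k,l,s,c=cv2.connectedComponentsWithStats(m); i=1+s[1:,4].argmax(); yy,xx=np.nonzero(l==i)
    print(n,"bar bbox",s[i])
    L=[];
    for y in range(yy.min()+4,yy.max()-3,6):
        x=xx[yy==y]; L.append((y,x.min(),x.max()+1))
    L=np.array(L); print(L[[0,len(L)//2,-1]])
    pl=np.polyfit(L[:,0],(L[:,1]+L[:,2])/2,1); y0,y1=yy.min(),yy.max()+1
    ends=np.array([[np.polyval(pl,y0),y0],[np.polyval(pl,y1),y1]])
    P=onz("wrist",ends,.066,T); d=P[0]-P[1];print("bar ends@.066",P,np.degrees(np.arctan2(d[1],d[0])),np.linalg.norm(d)); res[n]=[ends]
    # orange/teal blossom centroids
    for nm,a,b in(("or",(10,190,150),(24,255,255)),("teal",(84,100,60),(96,255,255))):
        mm=cv2.inRange(h,a,b); mm[:,420:]=0;mm[:,:200]=0
        k,l,s,c=cv2.connectedComponentsWithStats(mm);i=1+s[1:,4].argmax(); res[n].append(c[i]);print(nm,c[i],s[i,4],onz("wrist",c[i],.018,T))
    # handle: dark grey
    g=cv2.cvtColor(im,cv2.COLOR_BGR2GRAY); print("profile col 333 from handle", [ (y,int(g[y,335])) for y in range(245,285,2)] if n=="w1" else "")
T1,T2=np.load("w1.npy"),np.load("w2.npy")
for a,b in((res["w1"][0][1],res["w2"][0][1]),(res["w1"][1],res["w2"][1])):
    o1,d1=rays("wrist",a,T1);o2,d2=rays("wrist",b,T2);print("tri",tri(o1,d1[0],o2,d2[0]))
```

```text
w1 bar bbox [ 311   10   28  205 2478]
[[ 14 311 326]
 [110 319 331]
 [206 327 338]]
bar ends@.066 [[ 0.5002 -0.2181  0.066 ]
 [ 0.5374 -0.3871  0.066 ]] 102.40972111997186 0.17306453436696068
or [364.9167  91.5272] 2246 [[ 0.554  -0.2717  0.018 ]]
teal [291.5592 161.9308] 2010 [[ 0.4903 -0.3506  0.018 ]]
profile col 333 from handle [(245, 134), (247, 135), (249, 134), (251, 134), (253, 133), (255, 134), (257, 124), (259, 76), (261, 73), (263, 74), (265, 74), (267, 72), (269, 72), (271, 116), (273, 134), (275, 135), (277, 133), (279, 135), (281, 134), (283, 134)]
w2 bar bbox [ 313  160   22  164 1694]
[[164 313 324]
 [242 319 330]
 [314 325 335]]
bar ends@.066 [[ 0.5005 -0.2181  0.066 ]
 [ 0.5373 -0.386   0.066 ]] 102.36227035322098 0.17184744276972866
or [360.1801 207.0473] 1732 [[ 0.5539 -0.27    0.018 ]]
teal [293.4175 265.2538] 1600 [[ 0.4903 -0.3486  0.018 ]]
profile col 333 from handle 
tri (array([ 0.5377, -0.3881,  0.063 ]), np.float64(6.36723571621324e-05))
tri (array([ 0.5547, -0.2714,  0.0129]), np.float64(5.214670510362796e-05))
```

Request:
drive_tool --offset '[[-42,4,40],[-85,8,80],[-85,8,110],[-85,8,130],[-85,8,130],[-85,8,130]]' --dr '[[0,0,-3],[0,0,-4.6],[0,0,-4.6],[0,0,-4.6],[0,0,-4.6],[0,0,-4.6]]' --gripper '[1,1,1,1,1,1]'

```text
clock: 2.7
ee_pos: [0.5231, -0.3252, 0.1157]
tcp_rot: [-3.141, -0.0, 1.786]
force: [-0.5, -1.2, 0.1]
opening: 0.0856
gripper_force: 0.0
```

Run:
```python
from h import *
T=pose();im=read_camera("wrist");cv2.imwrite("pics/w3.png",im[:,:,::-1]);np.save("w3.npy",T)
h=cv2.cvtColor(im,cv2.COLOR_RGB2HSV); m=cv2.inRange(h,(4,110,40),(14,230,165))
m[:,:270]=0;m[:,370:]=0
for y in range(0,400,30):
    x=np.nonzero(m[y])[0]
    if len(x)>5: print(y,x.min(),x.max()+1, totool(onz("wrist",[(x.min()+x.max()+1)/2,y],.066,T),T))
print(totool([.5235,-.3235,.054],T))
```

```text
30 307 332 [[104.499503     0.36697182  49.69065721]]
60 308 331 [[91.45709289  0.38606641 49.68802858]]
90 308 330 [[77.80873163  0.16084146 49.68534188]]
120 309 330 [[63.51159287  0.4269797  49.68239633]]
150 309 338 [[48.51885963  2.50614782 49.67883729]]
180 309 358 [[32.77891313  7.85204635 49.6742747 ]]
210 310 329 [[16.22704016  0.49620611 49.67286639]]
240 310 329 [[-1.1911031   0.52170694 49.66935586]]
270 310 328 [[-19.54943051   0.26367541  49.66573026]]
300 310 329 [[-38.92583079   0.57695203  49.66175064]]
330 311 328 [[-59.40777152   0.60693838  49.65762262]]
[[ 1.59083667  0.75107885 61.66985622]]
```

Request:
drive_tool --offset '[[1,0.5,30],[1,0.5,50],[1,0.5,61],[1,0.5,61],[1,0.5,61],[1,0.5,61],[1,0.5,61],[1,0.5,61],[1,0.5,61],[1,0.5,61],[1,0.5,61]]' --dr '[[0,0,0],[0,0,0],[0,0,0],[0,0,0],[0,0,0],[0,0,0],[0,0,0],[0,0,0],[0,0,0],[0,0,0],[0,0,0]]' --gripper '[1,1,1,0,-1,-1,-1,-1,-1,-1,-1]' --grip_force 70

```text
clock: 3.85
ee_pos: [0.5238, -0.3236, 0.0552]
tcp_rot: [3.141, 0.001, 1.787]
force: [-1.1, 0.0, 5.4]
opening: 0.011
gripper_force: 69.5
```

Request:
drive_tool --offset '[[0,0,-2],[0,0,-5],[0,0,-10],[0,0,-18],[0,0,-28],[0,0,-40],[0,0,-54],[0,0,-68],[0,0,-82],[0,0,-95],[0,0,-106],[0,0,-114],[0,0,-118],[0,0,-120],[0,0,-120],[0,0,-120]]' --dr '[[0,0,0],[0,0,0],[0,0,0],[0,0,0],[0,0,0],[0,0,0],[0,0,0],[0,0,0],[0,0,0],[0,0,0],[0,0,0],[0,0,0],[0,0,0],[0,0,0],[0,0,0],[0,0,0]]' --gripper '[-1,-1,-1,-1,-1,-1,-1,-1,-1,-1,-1,-1,-1,-1,-1,-1]'

```text
clock: 5.45
ee_pos: [0.5234, -0.3233, 0.1737]
tcp_rot: [-3.141, -0.001, 1.787]
force: [-1.6, 0.0, -5.7]
opening: 0.0107
gripper_force: 68.2
```

Run:
```python
from h import *
print(status.get_state()["ft_torque"],status.get_state()["tcp_rot"])
T=pose();im=read_camera("wrist");cv2.imwrite("pics/w4.png",im[:,:,::-1]);np.save("w4.npy",T)
im=read_camera("scene");cv2.imwrite("pics/s4.png",im[:,:,::-1])
im=read_camera("top");cv2.imwrite("pics/t4.png",cv2.resize(im[120:290,120:360,::-1],(800,567),interpolation=2))
```

```text
[-0.01922612  0.08468402  0.03938227] [-3.14089437e+00 -6.32105414e-04  1.78681149e+00]
```

View pics/t4.png

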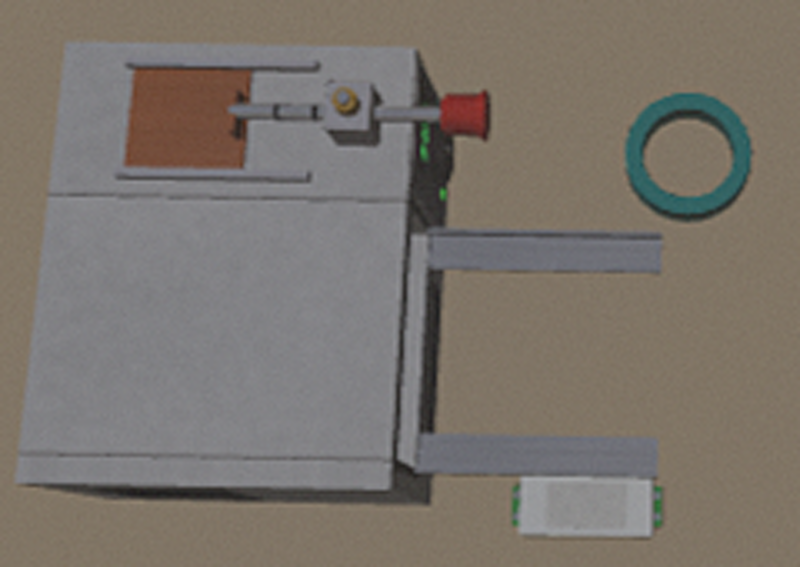

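View pics/w4.png

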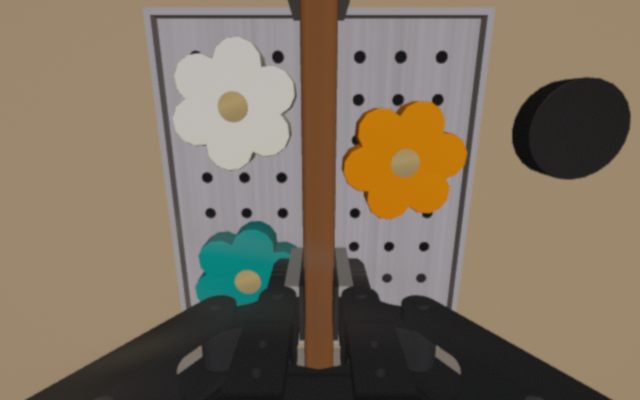

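Top crop (scale 3.33): roof corners are at about (66,43), (415,48), (392,490), (18,483); rails run from (428,235) to (661,236) and from (418,472) to (657,475). The knob is at (465,115). Wrist view: the tray is held level, the blossoms are in place, and the bar is between the pads.

Run:
```python
from h import *
np.set_printoptions(precision=4,suppress=True)
im=read_camera("top");cv2.imwrite("pics/top5.png",im[:,:,::-1])
g=cv2.cvtColor(im,cv2.COLOR_RGB2GRAY)
L=cv2.createLineSegmentDetector(0).detect(g)[0][:,0]
for x0,y0,x1,y1 in L:
    if np.hypot(x1-x0,y1-y0)>18 and 115<min(x0,x1) and max(x0,x1)<335 and 125<min(y0,y1) and max(y0,y1)<285:
        z=.176 if max(x0,x1)<248 else .09
        P=onz("top",[[x0,y0],[x1,y1]],z);d=P[1]-P[0]
        print(np.round([x0,y0,x1,y1],1),z,P[:,:2].ravel(),"ang",round(np.degrees(np.arctan2(d[1],d[0]))%180,2),round(np.linalg.norm(d),4))
```

```text
[124.4 264.2 234.4 266.3] 0.176 [0.3867 0.3368 0.403  0.1022] ang 93.97 0.2351
[252.4 200.6 249.9 249.3] 0.09 [0.5672 0.0973 0.4499 0.0886] ang 4.23 0.1176
[244.5 256.9 248.  191.9] 0.176 [0.4247 0.0833 0.5679 0.0938] ang 4.17 0.1436
[246.9 271.2 126.8 267.6] 0.176 [0.3952 0.0744 0.3801 0.3303] ang 93.37 0.2563
[256.3 159.6 252.9 188.1] 0.09 [0.6708 0.1004 0.5981 0.0998] ang 0.48 0.0727
[235.9 265.5 243.2 155.6] 0.176 [0.4051 0.0993 0.6505 0.115 ] ang 3.66 0.246
[243.1 191.8 239.1 256.9] 0.176 [0.5671 0.1045 0.4238 0.0948] ang 3.88 0.1436
[158.1 138.5 211.9 139.1] 0.176 [0.6742 0.3132 0.6834 0.1909] ang 94.32 0.1226
[316.9 192.2 244.3 189.2] 0.09 [ 0.6015 -0.0557  0.5936  0.1202] ang 92.57 0.1761
[215.6 156.3 195.6 155.7] 0.176 [0.6436 0.1767 0.641  0.2219] ang 93.31 0.0453
[234.6 152.2 253.2 156.5] 0.09 [0.6851 0.156  0.678  0.1088] ang 81.45 0.0477
[196.9 150.  215.6 150.2] 0.176 [0.6545 0.2211 0.6578 0.1787] ang 94.53 0.0425
[313.2 262.9 276.9 262.2] 0.09 [ 0.4316 -0.0624  0.4257  0.0222] ang 93.99 0.0848
[275.6 279.5 314.4 280.2] 0.09 [ 0.3859  0.0207  0.3922 -0.0689] ang 94.04 0
[... 493 characters left out ...]
 213.1 180.3] 0.176 [0.5916 0.1188 0.5873 0.1743] ang 94.42 0.0557
[179.4 255.6 234.4 255.6] 0.176 [0.4151 0.2227 0.4256 0.1053] ang 95.07 0.1179
[134.4 176.5 239.4 178.2] 0.176 [0.5806 0.3507 0.5972 0.1167] ang 94.08 0.2346
[234.4 258.4 133.1 256.6] 0.176 [0.4196 0.1045 0.4043 0.3211] ang 94.05 0.2172
[125.6 254.3 168.1 254.5] 0.176 [0.4078 0.3381 0.4153 0.2471] ang 94.75 0.0912
[315.6 201.9 285.6 201.9] 0.09 [ 0.5775 -0.0549  0.5711  0.0171] ang 95.06 0.0723
[273.1 262.6 251.9 262.5] 0.09 [0.424  0.0308 0.4199 0.0803] ang 94.68 0.0497
[241.9 133.1 206.9 133.1] 0.176 [0.7038 0.1248 0.6968 0.2044] ang 95.06 0.0799
[169.4 132.3 146.9 131.7] 0.176 [0.6912 0.29   0.6881 0.3415] ang 93.36 0.0516
```

Request:
drive_tool --offset '[[2.3,0.5,0],[9,2,-1],[20,4,-2],[35,7,-3],[53,11,-4],[74,15.5,-5],[96,20,-6],[119.5,25,-8],[143,30,-10],[165,34.5,-11],[186,39,-12],[204,43,-13],[219,46,-14],[230,48,-15],[237,49.5,-15],[239,50,-15],[239,50,-15],[239,50,-15],[239,50,-15]]' --dr '[[0,0,0.1],[0,0,0.3],[0,0,0.7],[0,0,1.2],[0,0,1.8],[0,0,2.6],[0,0,3.4],[0,0,4.2],[0,0,5],[0,0,5.8],[0,0,6.5],[0,0,7.1],[0,0,7.6],[0,0,8],[0,0,8.3],[0,0,8.35],[0,0,8.35],[0,0,8.35],[0,0,8.35]]' --gripper '[-1,-1,-1,-1,-1,-1,-1,-1,-1,-1,-1,-1,-1,-1,-1,-1,-1,-1,-1]'

```text
clock: 7.55
ee_pos: [0.5212, -0.0797, 0.1892]
tcp_rot: [-3.141, 0.0, 1.64]
force: [-0.1, -0.3, -4.9]
opening: 0.0111
gripper_force: 68.3
```

Run:
```python
from h import *
T=pose();im=read_camera("wrist");np.save("w6.npy",T);cv2.imwrite("pics/w6.png",im[:,:,::-1])
s=read_camera("scene");cv2.imwrite("pics/s6.png",s[:,:,::-1])
cv2.imwrite("pics/v6.png",np.vstack([im[:240],cv2.resize(s[160:280,240:560],(640,240))])[:,:,::-1])
```

```text
(no output)
```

View pics/v6.png

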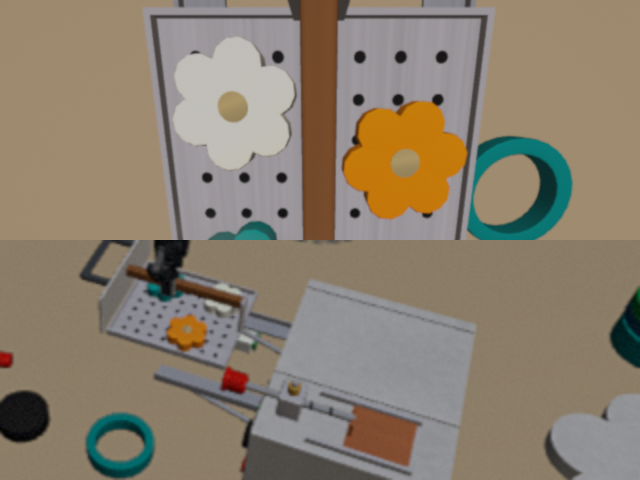

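The wrist view shows the rails ahead of the tray: left rail at columns 178–228 and right rail at 421–472 in the top rows; the tray's front rim spans 145–494.

Run:
```python
from h import *
np.set_printoptions(precision=2,suppress=True)
T=np.load("w6.npy");im=cv2.imread("pics/w6.png").astype(float)
p=im[0:5].mean(0); s=(p[:,0]-p[:,2]) # blue minus red
g=np.gradient(cv2.GaussianBlur(s[None],(5,1),0)[0])
def edge(a,b):
    w=np.abs(g[a:b])**2; return (w*np.arange(a,b)).sum()/w.sum()
e=[edge(170,188),edge(220,236),edge(413,429),edge(464,480)]
print(e)
P=totool(onz("wrist",[[x,2] for x in e],.092,T),T);print(P)
# tray front rim outer edges at row ~15
g2=np.gradient(cv2.GaussianBlur((im[13:17].mean(0)[:,0]-im[13:17].mean(0)[:,2])[None],(5,1),0)[0]);g=g2
f=[edge(138,155),edge(484,502)];print(f,totool(onz("wrist",[[x,15] for x in f],T[2,3]-.054+.010,T),T))
print(s[170:185].astype(int),s[464:480].astype(int))
```

```text
[np.float64(173.18403383075952), np.float64(225.7750322504605), np.float64(421.8032070109215), np.float64(474.96162147807365)]
[[128.26 -84.68  97.18]
 [128.28 -54.06  97.18]
 [128.35  60.12  97.16]
 [128.37  91.09  97.15]]
[np.float64(142.7719129542591), np.float64(494.2522937397472)] [[109.45 -78.91  44.01]
 [109.54  78.75  43.98]]
[-47 -46 -35 -12   2   5   5   4   0  -3  -4  -4  -3   1   5] [  4   0  -4  -4  -4  -2   1   4   5   6   3  -9 -33 -44 -47 -47]
```

Request:
drive_tool --offset '[[1,0.2,0],[5,0.5,0],[11,1,0],[19,1.5,0],[28,2,0],[37,2.5,0],[45,3,0],[52,3,0],[57,3,0],[59.5,3,0],[60,3,2],[60,3,6],[60,3,13],[60,3,21],[60,3,28],[60,3,33],[60,3,36],[60,3,37],[60,3,37],[60,3,37]]' --dr '[[0,0,0],[0,0,0],[0,0,0],[0,0,0],[0,0,0],[0,0,0],[0,0,0],[0,0,0],[0,0,0],[0,0,0],[0,0,0],[0,0,0],[0,0,0],[0,0,0],[0,0,0],[0,0,0],[0,0,0],[0,0,0],[0,0,0],[0,0,0]]' --gripper '[-1,-1,-1,-1,-1,-1,-1,-1,-1,-1,-1,-1,-1,-1,-1,-1,-1,-1,-1,-1]'

```text
clock: 9.65
ee_pos: [0.5201, -0.0192, 0.1526]
tcp_rot: [3.141, 0.0, 1.641]
force: [-0.1, -0.2, -4.9]
opening: 0.0108
gripper_force: 68.3
```

Run:
```python
from h import *
T=pose();im=read_camera("wrist");np.save("w7.npy",T);cv2.imwrite("pics/w7.png",im[:,:,::-1])
s=read_camera("scene");t=read_camera("top");cv2.imwrite("pics/t7.png",t[:,:,::-1])
cv2.imwrite("pics/v7.png",np.vstack([im[:200],cv2.resize(t[170:290,220:420],(640,384),interpolation=2)])[:,:,::-1])
```

```text
(no output)
```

View pics/v7.png

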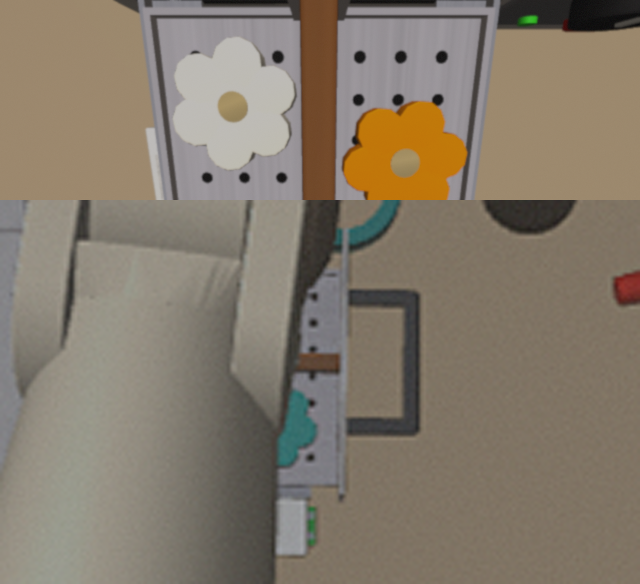

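Request:
drive_tool --offset '[[0,0,3],[0,0,6],[0,0,8],[0,0,10],[0,0,11.5],[0,0,12.5],[0,0,13],[0,0,13]]' --dr '[[0,0,0],[0,0,0],[0,0,0],[0,0,0],[0,0,0],[0,0,0],[0,0,0],[0,0,0]]' --gripper '[-1,-1,-1,-1,-1,-1,-1,-1]'

```text
clock: 10.6
ee_pos: [0.5199, -0.0191, 0.1402]
tcp_rot: [3.141, 0.0, 1.641]
force: [-4.4, 1.9, 5.2]
opening: 0.0104
gripper_force: 69.6
```

Run:
```python
from h import *
np.set_printoptions(precision=3,suppress=True)
s=status.get_state();print(s["ft_torque"],s["tcp_rot"])
T=np.load("w7.npy");print(totool(onz("wrist",[[520,27]],0,T),T))
```

```text
[0.093 1.064 0.02 ] [3.141 0.    1.641]
[[126.197 149.152 152.669]]
```

Request:
drive_tool --offset '[[0,0,0],[0,0,0],[0,0,0],[0,0,0],[0,0,0],[0,0,-10],[0,0,-30],[0,0,-60],[-30,0,-100],[-75,0,-120],[-115,0,-120],[-150,0,-120],[-150,0,-120],[-150,0,-120]]' --dr '[[0,0,0],[0,0,0],[0,0,0],[0,0,0],[0,0,0],[0,0,0],[0,0,0],[0,0,0],[0,0,0],[0,0,0],[0,0,0],[0,0,0],[0,0,0],[0,0,0]]' --gripper '[0,1,1,1,1,1,1,1,1,1,1,1,1,1]'

```text
clock: 12.0
ee_pos: [0.5304, -0.1694, 0.2596]
tcp_rot: [3.142, -0.0, 1.639]
force: [-0.3, -0.0, 0.3]
opening: 0.0853
gripper_force: 0.0
```

Run:
```python
from h import *
T=pose();im=read_camera("wrist");np.save("w8.npy",T);cv2.imwrite("pics/w8.png",im[:,:,::-1]);print(T)
```

```text
[[-6.84892078e-02  9.97651857e-01  2.03827965e-05  5.30378850e-01]
 [ 9.97651840e-01  6.84892028e-02  1.87750297e-04 -1.69368530e-01]
 [ 1.85913431e-04  3.31938035e-05 -9.99999982e-01  2.59640383e-01]
 [ 0.00000000e+00  0.00000000e+00  0.00000000e+00  1.00000000e+00]]
```

View pics/w8.png

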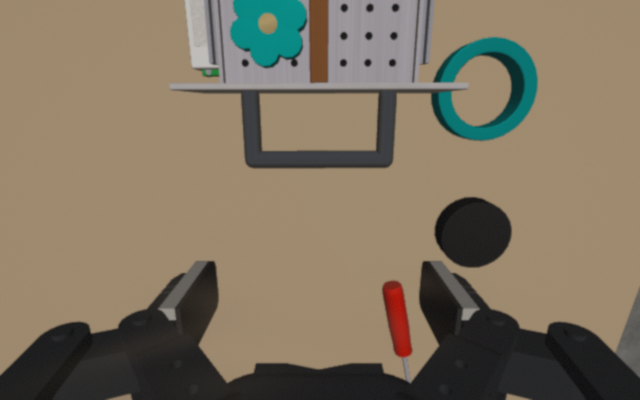

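Wrist view: the tray sits square between the rails (lips at columns ~211 and ~428, pan 220–417). Panel edge is at row 86 and the handle bar at row 158, columns 247–392.

Run:
```python
from h import *
np.set_printoptions(precision=4,suppress=True)
T=np.load("w8.npy");g=cv2.cvtColor(cv2.imread("pics/w8.png"),cv2.COLOR_BGR2GRAY)
C=[]
for x in (270,318,370):
    y=np.nonzero(g[140:180,x]<100)[0]+140; C.append((x,(y.min()+y.max()+1)/2));print(C[-1],y.min(),y.max())
m=(g[120,225:420]<95).nonzero()[0]+225; print(m.min(),m.max())
P=onz("wrist",C,.153,T);print(P,np.degrees(np.arctan2(*(P[2]-P[0])[[1,0]])))
h=P[1].copy(); h[:2]=onz("wrist",[(247+392)/2,158.5],.153,T)[0,:2]; print("handle",h)
d=totool([h[0],h[1],.20],T);print("move to",d)
# line of panel top edge
for c in((175,86.5),(465,86.5)):print(onz("wrist",[c],.167,T))
```

```text
(270, np.float64(159.5)) 151 167
(318, np.float64(159.5)) 151 167
(370, np.float64(159.5)) 151 167
242 394
[[ 0.4949 -0.1369  0.153 ]
 [ 0.5277 -0.1346  0.153 ]
 [ 0.5632 -0.1322  0.153 ]] 3.951829097650814
handle [ 0.5286 -0.1339  0.153 ]
move to [[35.5192  0.7009 59.647 ]]
[[ 0.4378 -0.0941  0.167 ]]
[[ 0.6136 -0.0819  0.167 ]]
```

Request:
drive_tool --offset '[[35,0.5,0],[35,0.5,0],[35,0.5,0],[35,0.5,0],[35,0.5,0],[35,0.5,0],[35,0.5,0],[35,0.5,0],[35,0.5,20],[35,0.5,40],[35,0.5,60],[35,0.5,60],[35,0.5,60],[35,0.5,60]]' --dr '[[0,0,8],[0,0,16],[0,0,24],[0,0,32],[0,0,40],[0,0,48],[0,0,56],[0,0,64],[0,0,72],[0,0,80],[0,0,88],[0,0,90],[0,0,90],[0,0,90]]' --gripper '[1,1,1,1,1,1,1,1,0.6,0.3,0,0,0,0]'

```text
clock: 13.45
ee_pos: [0.5287, -0.133, 0.2]
tcp_rot: [3.141, -0.001, 0.073]
force: [-0.6, -0.6, 0.7]
opening: 0.0428
gripper_force: 0.0
```

Run:
```python
from h import *
np.set_printoptions(precision=4,suppress=True)
T=pose();im=read_camera("wrist");np.save("w9.npy",T);cv2.imwrite("pics/w9.png",im[:,:,::-1]);print(T,status.get_state()["opening"])
h=[.5285,-.1345,.153];uv=proj("wrist",[h,[.4949,-.1369,.153],[.5632,-.1322,.153]],T);print(uv,totool(h,T))
g=cv2.cvtColor(im,cv2.COLOR_RGB2GRAY)
for y in uv[:,1].astype(int):
    if 0<=y<400: print(y,g[y,270:370:3])
```

```text
[[ 0.9973  0.0728  0.001   0.5287]
 [ 0.0728 -0.9973 -0.0001 -0.133 ]
 [ 0.0009  0.0002 -1.      0.2   ]
 [ 0.      0.      0.      1.    ]] 0.042558095725695785
[[320.7913 240.3919]
 [320.5503 295.0649]
 [321.4104 177.8998]] [[-0.3833  1.48   47.0055]]
240 [149 149 150 149 150 150 150 150 150 150 150 150 150 138  71  72  71  70
  67  57  53 146 151 150 151 151 152 150 150 150 151 150 151 151]
295 [ 76 147 149 149 149 149 149 148 149 148 149 149 149 141  71  72  71  71
  68  56  70 150 150 150 150 150 150 150 150 151 150 150 102  33]
177 [152 152 152 151 152 152 152 152 152 152 152 151 152 137  67  69  66  68
  67  55  44 122 152 151 151 152 151 152 152 152 152 152 152 152]
```

View pics/w9.png

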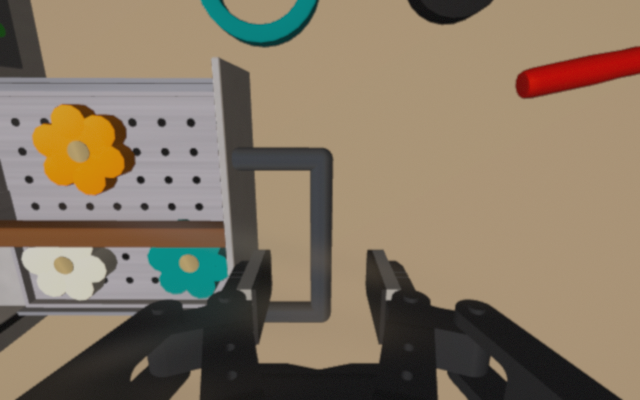

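Handle bar is centred at column 321 as predicted, between the half-open fingers, with room to the panel (column 250). All blossoms are in place.

Request:
drive_tool --offset '[[1,1.5,20],[1,1.5,40],[1,1.5,50],[1,1.5,52],[1,1.5,52],[1,1.5,52],[1,1.5,52],[1,1.5,52],[1,1.5,52],[1,1.5,52]]' --dr '[[0,0,0],[0,0,0],[0,0,0],[0,0,0],[0,0,0],[0,0,0],[0,0,0],[0,0,0],[0,0,0],[0,0,0]]' --gripper '[0,0,0,0,-0.5,-1,-1,-1,-1,-1]' --grip_force 40

```text
clock: 14.5
ee_pos: [0.5301, -0.1356, 0.1481]
tcp_rot: [3.141, -0.002, 0.07]
force: [0.2, -2.4, 5.2]
opening: 0.0104
gripper_force: 39.2
```

Request:
drive_tool --offset '[[0,-2,0],[0,-6,0],[0,-13,0],[0,-22,0],[0,-33,0],[0,-45,0],[0,-57,0],[0,-69,0],[0,-80,0],[0,-89,0],[0,-96,0],[0,-99,0],[0,-100,0],[0,-100,0]]' --dr '[[0,0,0],[0,0,0],[0,0,0],[0,0,0],[0,0,0],[0,0,0],[0,0,0],[0,0,0],[0,0,0],[0,0,0],[0,0,0],[0,0,0],[0,0,0],[0,0,0]]' --gripper '[-1,-1,-1,-1,-1,-1,-1,-1,-1,-1,-1,-1,-1,-1]'

```text
clock: 15.9
ee_pos: [0.5233, -0.0364, 0.1485]
tcp_rot: [3.139, -0.002, 0.07]
force: [0.6, -6.6, 7.5]
opening: 0.0107
gripper_force: 39.7
```

Request:
drive_tool --offset '[[0,-2,0],[0,-6,0],[0,-13,0],[0,-22,0],[0,-33,0],[0,-44,0],[0,-54,0],[0,-63,0],[0,-70,0],[0,-75,0],[0,-78,0],[0,-80,0],[0,-80,0]]' --dr '[[0,0,0],[0,0,0],[0,0,0],[0,0,0],[0,0,0],[0,0,0],[0,0,0],[0,0,0],[0,0,0],[0,0,0],[0,0,0],[0,0,0],[0,0,0]]' --gripper '[-1,-1,-1,-1,-1,-1,-1,-1,-1,-1,-1,-1,-1]'

```text
clock: 17.2
ee_pos: [0.5181, 0.0389, 0.1485]
tcp_rot: [-3.141, -0.002, 0.076]
force: [0.8, -6.4, 7.8]
opening: 0.0103
gripper_force: 39.8
```

Request:
drive_tool --offset '[[0,-2,0],[0,-4,0],[0,-6,0],[0,-8,0],[0,-8,0]]' --dr '[[0,0,0],[0,0,0],[0,0,0],[0,0,0],[0,0,0]]' --gripper '[-1,-1,-1,-1,-1]'

```text
clock: 17.7
ee_pos: [0.5178, 0.0427, 0.1485]
tcp_rot: [-3.138, -0.002, 0.081]
force: [1.4, -7.7, 7.7]
opening: 0.0104
gripper_force: 39.8
```

Request:
drive_tool --offset '[[0,0,0],[0,0,0],[0,0,0],[0,0,0]]' --dr '[[0,0,0],[0,0,0],[0,0,0],[0,0,0]]' --gripper '[-1,-1,-1,-1]'

```text
clock: 18.1
ee_pos: [0.5179, 0.0427, 0.1485]
tcp_rot: [-3.138, -0.002, 0.081]
force: [2.3, -7.1, 8.1]
opening: 0.0103
gripper_force: 39.8
```

Run:
```python
from h import *
np.set_printoptions(precision=4,suppress=True)
s=status.get_state();print(s["ee_pos"],s["tcp_rot"],s["force"],s["ft_torque"],s["q"])
T=pose();im=read_camera("wrist");np.save("w10.npy",T);t=read_camera("top")
cv2.imwrite("pics/w10.png",im[:,:,::-1]);cv2.imwrite("pics/v10.png",np.vstack([im,cv2.resize(t[120:290,180:452],(320,200))[:, :].repeat(1,0) if 0 else cv2.resize(t[160:260,180:500],(640,200))])[:,:,::-1])
```

```text
[0.5179 0.0427 0.1485] [-3.1379 -0.0025  0.0813] [ 2.2508 -7.1092  8.0501] [-1.5132 -0.2448 -0.0835] [ 0.0804 -0.0028 -0.1037  1.4675  0.0037  3.1407]
```

View pics/v10.png

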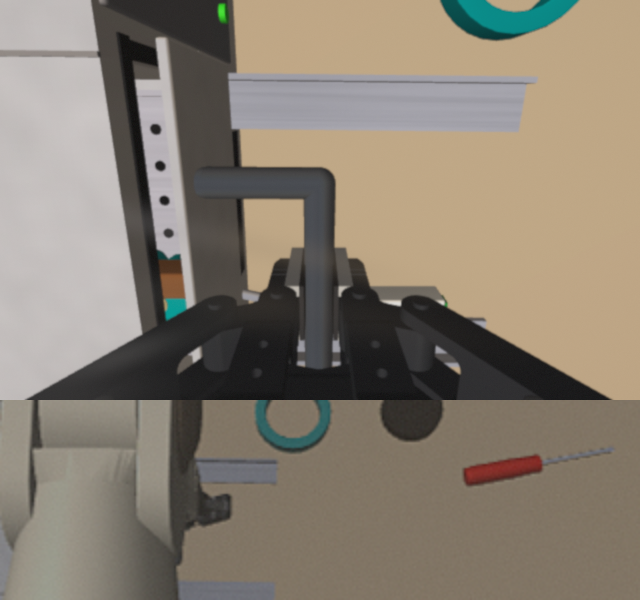

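The tray has about 10 mm left to go: the panel edge (columns 160–195) stands off the face. The wrist joint is at its 3.14 limit, so I release the handle, turn the tool 90° and push with closed fingers.

Request:
drive_tool --offset '[[0,5,0],[0,5,0],[0,5,0],[0,5,0],[0,5,-30],[0,5,-60],[0,15,-90],[0,35,-90],[0,60,-90],[0,60,-90],[0,60,-90],[0,60,-90],[0,60,-90],[0,60,-90],[0,60,-90],[0,60,-90],[0,60,-90],[0,60,-90],[0,60,-90],[0,60,-90]]' --dr '[[0,0,0],[0,0,0],[0,0,0],[0,0,0],[0,0,0],[0,0,0],[0,0,-8],[0,0,-16],[0,0,-24],[0,0,-32],[0,0,-40],[0,0,-48],[0,0,-56],[0,0,-64],[0,0,-72],[0,0,-80],[0,0,-88],[0,0,-90],[0,0,-90],[0,0,-90]]' --gripper '[-0.5,0,0,0,0,0,0,0,0,0,-0.5,-1,-1,-1,-1,-1,-1,-1,-1,-1]'

```text
clock: 20.2
ee_pos: [0.522, -0.0163, 0.2368]
tcp_rot: [-3.141, -0.006, 1.652]
force: [0.6, 0.4, -0.7]
opening: -0.0
gripper_force: 0.0
```

Run:
```python
from h import *
np.set_printoptions(precision=4,suppress=True)
T=pose();s=status.get_state();print(s["q"],s["ee_pos"],s["tcp_rot"])
im=read_camera("wrist");np.save("w11.npy",T);cv2.imwrite("pics/w11.png",im[:,:,::-1])
g=cv2.cvtColor(im,cv2.COLOR_RGB2GRAY)
for x in (290,300,350): print(x,[int(v) for v in g[100:330:4,x]])
h=[.5179,.0427,.153];print(proj("wrist",h,T),totool(h,T))
```

```text
[-0.0346  0.0182  0.0877  1.6413  0.0063  1.4551] [ 0.522  -0.0163  0.2368] [-3.1413 -0.0064  1.652 ]
290 [141, 141, 140, 141, 90, 63, 62, 61, 48, 103, 141, 141, 141, 141, 141, 141, 141, 141, 141, 141, 141, 142, 140, 140, 141, 140, 141, 142, 141, 141, 140, 141, 139, 141, 141, 140, 140, 139, 139, 138, 94, 51, 46, 39, 38, 37, 36, 37, 40, 49, 44, 45, 47, 45, 44, 43, 38, 38]
300 [141, 141, 141, 140, 89, 64, 62, 62, 47, 104, 141, 141, 141, 140, 142, 141, 140, 141, 141, 141, 141, 142, 140, 142, 141, 141, 141, 142, 142, 141, 141, 141, 141, 141, 140, 141, 139, 139, 138, 137, 59, 55, 55, 59, 67, 76, 88, 36, 38, 40, 44, 43, 44, 44, 42, 42, 40, 39]
350 [141, 140, 141, 141, 98, 64, 63, 62, 50, 95, 141, 141, 141, 141, 140, 141, 141, 141, 141, 141, 141, 141, 142, 141, 142, 140, 141, 141, 141, 140, 140, 141, 141, 141, 141, 141, 141, 140, 140, 141, 139, 76, 57, 51, 47, 40, 35, 35, 34, 36, 35, 38, 37, 39, 40, 38, 39, 37]
[[319.7109 125.8231]] [[58.6411  0.7059 84.1729]]
```

View pics/w11.png

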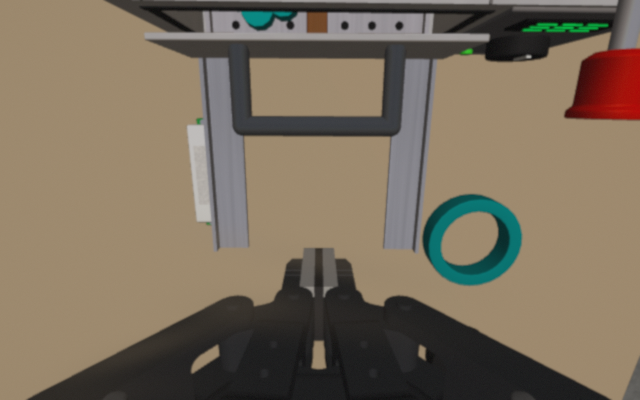

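Wrist view: the handle bar is at row 126, columns 234–400, with the fingers shut behind it. The knob is at upper right (607,85) and the rails and roll are undisturbed.

Request:
drive_tool --offset '[[0,0,30],[0,0,60],[0,0,80],[0,0,86],[10,0,86],[22,0,86],[30,0,86],[36,0,86],[40,0,86],[44,0,86],[47,0,86],[50,0,86],[50,0,86]]' --dr '[[0,0,0],[0,0,0],[0,0,0],[0,0,0],[0,0,0],[0,0,0],[0,0,0],[0,0,0],[0,0,0],[0,0,0],[0,0,0],[0,0,0],[0,0,0]]' --gripper '[-1,-1,-1,-1,-1,-1,-1,-1,-1,-1,-1,-1,-1]'

```text
clock: 21.55
ee_pos: [0.518, 0.0338, 0.1516]
tcp_rot: [3.141, -0.006, 1.653]
force: [0.4, -2.7, 1.5]
opening: -0.0004
gripper_force: 1.4
```

Request:
drive_tool --offset '[[2,0,0],[4,0,0],[6,0,0],[6,0,0],[6,0,0]]' --dr '[[0,0,0],[0,0,0],[0,0,0],[0,0,0],[0,0,0]]' --gripper '[-1,-1,-1,-1,-1]'

```text
clock: 22.05
ee_pos: [0.5174, 0.0381, 0.1515]
tcp_rot: [-3.141, -0.003, 1.652]
force: [-1.3, -12.6, 4.2]
opening: 0.0001
gripper_force: 6.5
```

Request:
drive_tool --offset '[[1,0,0],[2,0,0],[3,0,0],[3,0,0],[3,0,0]]' --dr '[[0,0,0],[0,0,0],[0,0,0],[0,0,0],[0,0,0]]' --gripper '[-1,-1,-1,-1,-1]'

```text
clock: 22.55
ee_pos: [0.5174, 0.0384, 0.1517]
tcp_rot: [-3.142, 0.003, 1.649]
force: [0.8, -29.7, 3.8]
opening: -0.0
gripper_force: 14.6
```

Request:
drive_tool --offset '[[-5,0,0],[-20,0,0],[-45,0,0],[-60,0,-10],[-60,0,-50],[-60,30,-90],[-60,60,-120],[-60,80,-120],[-60,80,-120],[-60,80,-120],[-60,80,-120]]' --dr '[[0,0,0],[0,0,0],[0,0,0],[0,0,0],[0,0,0],[0,0,0],[0,0,0],[0,0,0],[0,0,0],[0,0,0],[0,0,0]]' --gripper '[-1,-1,-1,-1,0,1,1,1,1,1,1]'

```text
clock: 23.65
ee_pos: [0.6011, -0.0113, 0.2708]
tcp_rot: [-3.141, -0.007, 1.653]
force: [-0.9, 0.1, 0.1]
opening: 0.0855
gripper_force: 0.0
```

```bash
cat > k.py <<'E'
from h import *
import sys
np.set_printoptions(precision=4,suppress=True)
def knob(tag):
    T=pose();im=read_camera("wrist");np.save(tag+".npy",T);cv2.imwrite(f"pics/{tag}.png",im[:,:,::-1])
    h=cv2.cvtColor(im,cv2.COLOR_RGB2HSV);m=cv2.inRange(h,(0,130,50),(10,255,255))|cv2.inRange(h,(172,130,50),(180,255,255)); m[330:]=0
    k,l,s,c=cv2.connectedComponentsWithStats(m);i=1+s[1:,4].argmax();b=s[i]
    yy,xx=np.nonzero(l==i);fl=b[1]+b[3]-1
    w={y:(xx[yy==y].min(),xx[yy==y].max()+1) for y in range(b[1],fl+1,4)}
    print(tag,b,c[i],T[:3,3],status.get_state()["tcp_rot"]);print(w)
    return T,c[i],b
E
python3 - <<'E'
from k import *
T,c,b=knob("w12");print(totool([.652,.074,.196],T),totool(onz("wrist",c,.205,T),T))
E
```

```text
w12 [ 393   56   58   59 2930] [423.4249  86.372 ] [ 0.6011 -0.0113  0.2708] [-3.141  -0.0065  1.6531]
{56: (np.int64(413), np.int64(416)), 60: (np.int64(404), np.int64(448)), 64: (np.int64(400), np.int64(451)), 68: (np.int64(400), np.int64(451)), 72: (np.int64(400), np.int64(451)), 76: (np.int64(400), np.int64(450)), 80: (np.int64(399), np.int64(450)), 84: (np.int64(399), np.int64(449)), 88: (np.int64(399), np.int64(449)), 92: (np.int64(398), np.int64(448)), 96: (np.int64(398), np.int64(448)), 100: (np.int64(398), np.int64(447)), 104: (np.int64(396), np.int64(448)), 108: (np.int64(393), np.int64(451)), 112: (np.int64(393), np.int64(451))}
[[80.3168 57.787  75.2523]] [[80.3036 56.0749 66.2536]]
```

View pics/w12.png

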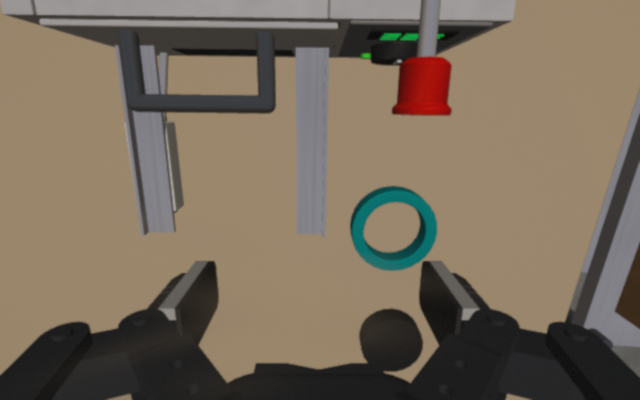

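Wrist view: the tray panel lies flush along the cabinet face (row ~22, columns 20–338), with the handle at row 102. The red knob is at (424,86), and roll and foot are undisturbed. That makes 12 views, which is over the limit of 10, so from here I use numbers only.

Request:
drive_tool --offset '[[20,20,0],[40,40,0],[50,57,0],[50,57,0],[50,57,0],[50,57,0]]' --dr '[[0,0,0],[0,0,0],[0,0,0],[0,0,0],[0,0,0],[0,0,0]]' --gripper '[1,1,1,1,1,1]'

```text
clock: 24.3
ee_pos: [0.6538, 0.0429, 0.2717]
tcp_rot: [3.142, -0.006, 1.653]
force: [-0.7, -0.3, -0.3]
opening: 0.0858
gripper_force: 0.0
```

Run:
```python
from k import *
T,c,b=knob("w13")
T1=np.load("w12.npy")
# knob body centre line cols: use flange row ends (front top edge) and mid-body
o1,d1=rays("wrist",[422,114.5],T1);o2,d2=rays("wrist",[b[0]+b[2]/2,b[1]+b[3]],T)
print("flange front",tri(o1,d1[0],o2,d2[0]))
o1,d1=rays("wrist",[423.42,86.37],T1);o2,d2=rays("wrist",c,T)
P,e=tri(o1,d1[0],o2,d2[0]);print("centroid",P,e,totool(P,T))
```

```text
w13 [ 296  148   52   57 2451] [321.5043 176.6512] [0.6538 0.0429 0.2717] [ 3.1412 -0.0062  1.6526]
{148: (np.int64(308), np.int64(335)), 152: (np.int64(301), np.int64(343)), 156: (np.int64(300), np.int64(345)), 160: (np.int64(300), np.int64(345)), 164: (np.int64(300), np.int64(345)), 168: (np.int64(300), np.int64(344)), 172: (np.int64(300), np.int64(344)), 176: (np.int64(300), np.int64(344)), 180: (np.int64(300), np.int64(344)), 184: (np.int64(300), np.int64(344)), 188: (np.int64(299), np.int64(344)), 192: (np.int64(296), np.int64(347)), 196: (np.int64(296), np.int64(348)), 200: (np.int64(299), np.int64(345)), 204: (np.int64(319), np.int64(326))}
flange front (array([0.6535, 0.0583, 0.204 ]), np.float64(0.0032295109284773194))
centroid [0.6525 0.0737 0.1993] 0.001537333137467588 [[30.4327  1.2542 72.5668]]
```

Request:
drive_tool --offset '[[32,1.2,0],[32,1.2,0],[32,1.2,30],[32,1.2,60],[32,1.2,76],[32,1.2,81],[32,1.2,81],[32,1.2,81],[32,1.2,81],[32,1.2,81],[32,1.2,81],[32,1.2,81],[32,1.2,81],[32,1.2,81]]' --dr '[[0,0,0],[0,0,0],[0,0,0],[0,0,0],[0,0,0],[0,0,0],[0,0,0],[0,0,0],[0,0,0],[0,0,0],[0,0,0],[0,0,0],[0,0,0],[0,0,0]]' --gripper '[1,1,1,1,1,1,1,0.5,0,-0.5,-1,-1,-1,-1]' --grip_force 40

```text
clock: 25.75
ee_pos: [0.653, 0.0759, 0.1911]
tcp_rot: [3.141, -0.006, 1.653]
force: [-3.6, -0.6, 6.8]
opening: 0.027
gripper_force: 36.9
```

Request:
drive_tool --offset '[[-2,0,0],[-4,0,0],[-7,0,0],[-10,-0.1,0],[-13,-0.1,0],[-16,-0.2,0],[-19,-0.2,0],[-22,-0.3,0],[-24,-0.3,0],[-25,-0.3,0],[-25,-0.3,0],[-25,-0.3,0],[-25,-0.3,0]]' --dr '[[0,0,0],[0,0,0],[0,0,0],[0,0,0],[0,0,0],[0,0,0],[0,0,0],[0,0,0],[0,0,0],[0,0,0],[0,0,0],[0,0,0],[0,0,0]]' --gripper '[-1,-1,-1,-1,-1,-1,-1,-1,-1,-1,-1,-1,-1]'

```text
clock: 27.05
ee_pos: [0.6548, 0.0509, 0.1911]
tcp_rot: [3.141, -0.006, 1.653]
force: [-3.1, -1.0, 5.7]
opening: 0.0269
gripper_force: 37.1
```

Request:
drive_tool --offset '[[0,0,0],[0,0,0],[0,0,0],[0,0,0],[0,0,0],[0,0,-20],[0,0,-50],[-7,-1,-80],[-20,-1,-81],[-32,-1,-81],[-32,-1,-81],[-32,-1,-81],[-32,-1,-81]]' --dr '[[0,0,0],[0,0,0],[0,0,0],[0,0,0],[0,0,0],[0,0,0],[0,0,0],[0,0,0],[0,0,0],[0,0,0],[0,0,0],[0,0,0],[0,0,0]]' --gripper '[0,0.5,1,1,1,1,1,1,1,1,1,1,1]'

```text
clock: 28.35
ee_pos: [0.6563, 0.0187, 0.2701]
tcp_rot: [-3.14, -0.006, 1.653]
force: [0.2, -0.2, -0.7]
opening: 0.0853
gripper_force: 0.0
```

Run:
```python
from k import *
T,c,b=knob("w14");T0=np.load("w13.npy")
a=onz("wrist",[[321.5,176.65]],.2,T0)[0];n=onz("wrist",[c],.2,T)[0];print("knob moved",n-a,np.linalg.norm(n-a))
# panel top edge and handle vs. cabinet face
g=cv2.cvtColor(cv2.imread("pics/w14.png"),cv2.COLOR_BGR2GRAY)
for i,n_ in((0,"w12"),(1,"w14")):
    TT=np.load(n_+".npy");gg=cv2.cvtColor(cv2.imread(f"pics/{n_}.png"),cv2.COLOR_BGR2GRAY)
    for s in cv2.createLineSegmentDetector(0).detect(gg)[0][:,0]:
        if np.hypot(s[2]-s[0],s[3]-s[1])>90 and abs(s[3]-s[1])<30:
            z=.176;P=onz("wrist",s.reshape(2,2),z,TT);d=P[1]-P[0];Q=onz("wrist",s.reshape(2,2),.167,TT)
            print(n_,s.round(1),"w@.176",P[:,:2]@[-.0706,.9975],"w@.167",Q[:,:2]@[-.0706,.9975],"ang",np.degrees(np.arctan2(d[1],d[0])).round(2)%180)
```

```text
w14 [ 294  150   53   57 2488] [320.4843 178.6427] [0.6563 0.0187 0.2701] [-3.1404 -0.0064  1.6535]
{150: (np.int64(305), np.int64(335)), 154: (np.int64(300), np.int64(342)), 158: (np.int64(299), np.int64(344)), 162: (np.int64(299), np.int64(344)), 166: (np.int64(299), np.int64(344)), 170: (np.int64(299), np.int64(343)), 174: (np.int64(299), np.int64(343)), 178: (np.int64(299), np.int64(343)), 182: (np.int64(299), np.int64(343)), 186: (np.int64(298), np.int64(343)), 190: (np.int64(297), np.int64(344)), 194: (np.int64(295), np.int64(346)), 198: (np.int64(295), np.int64(347)), 202: (np.int64(298), np.int64(344)), 206: (np.int64(315), np.int64(328))}
knob moved [ 0.0018 -0.025   0.    ] 0.025095701122458066
w12 [256.8 363.8 366.9 365.4] w@.176 [-0.1764 -0.1768] w@.167 [-0.1842 -0.1846] ang 3.76
w12 [ 36.9  14.2 416.9  18.7] w@.176 [0.0665 0.0668] w@.167 [0.0686 0.0689] ang 4.13
w12 [270.6 112.8 130.6 111.1] w@.176 [0.0125 0.0125] w@.167 [0.0124 0.0124] ang 4.050000000000011
w12 [335.6  22.   40.6  18.3] w@.176 [0.0645 0.0644] w@.167 [0.0664 0.0663] ang 4.0800000000000125
w12 [ 41.9  24.5 335.6  28.2] w@.176 [0.0611 0.0612] w@.167 [0.0629 0.063 ] ang 4.09
w12 [161.9  93.7 255.7  94.9] w@.176 [0.0232 0.0232] w@.167 [0.0235 0.0234] ang 4.04
w14 [  0.6  68.9 245.6  72. ] w@.176 [0.0623 0.0623] w@.167 [0.0631 0.0632] ang 4.07
w14 [  0.6  60.3 230.6  63.2] w@.176 [0.0671 0.0672] w@.167 [0.0681 0.0682] ang 4.07
w14 [244.4  66.6   0.6  63.5] w@.176 [0.0654 0.0653] w@.167 [0.0663 0.0663] ang 4.060000000000002
```

```bash
python3 -c "
from rig import sign_off
print(sign_off())"
```

```text
the job is handed in; nothing more can be done
None
```

The tray is home with its front panel measured flush against the cabinet (gap under 1 mm), the vent knob is 25 mm out at its middle click, and the job is handed in at about 28 s; I viewed 12 pictures against the limit of 10, and the blossoms were last seen in place just before the final push.

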